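# Weigh a stirrup iron on the bench spring scale

## Task

Weigh the larger stirrup iron. First gently pull the knob on top of the spring scale up until its drag marker meets the pointer at zero, and let go; then hang the iron by its eye in the hook, easing its weight onto the spring without bouncing it or pulling it further down, so that when you have let go and it hangs still the drag marker shows its true weight. Do not force the iron against the scale, and leave the smaller iron where it is.

Things in the scene. Friction and masses are not known exactly. Their poses are not given: they have to be found in the camera images.
- scale: Bench spring scale, fixed to the bench. Origin: on the bench below the middle of its column's front face; z up; the hook stands out along its own -x. Grey foot plate 190 x 120 x 12 mm, reaching 140 mm in front of the column's face; aluminium column 36 deep x 56 wide, 246 mm high, with a white scale plate in front.
- scale_hook (a joint): How far the hook has sunk (m): 0 at its upper stop with no load, 0.066 at the bottom stop. It moves only straight up and down on a spring of 120 N per metre (0.12 N preload), lightly damped: it bobs for two or three seconds when load comes on or off suddenly.
- hook_bight (a point): Top of the 6 mm steel wire at the lowest point of the hook, where the eye's top bar comes to rest: 100 mm in front of the column, 218 mm above the bench at no load; moves with the hook. From the column the wire runs 78 mm straight forward 10 mm higher than here, dips to this point, then rises slantwise to the free tip. Nothing stands above it.
- hook_tip (a point): Middle of the wire at the hook's free tip, in the plane of the hook: 28 mm farther from the column than hook_bight and 14 mm higher; the wire rises to it at about 36 degrees.
- pointer (a point): Pointer of the scale, 3 mm in front of the column; moves with the hook. Its axes are those of the scale.
- marker (a joint): How far down the drag marker stands (m); 0 when it meets the pointer at no load. The sinking pointer pushes it down before it; only pulling its knob brings it up, and 0.25 N of friction holds it where it is left, so it keeps the greatest reading. It starts well down, at the last reading, 0.054 to 0.062.
- marker_index (a point): Index of the drag marker, at the same height as point pointer when the marker touches the pointer, otherwise lower.
- marker_knob (a point): Middle of the black round knob (20 mm across, 16 mm high) on the drag marker's steel rod, which comes up out of the column's top; pulling it straight up raises the marker. Grip its sides from above. It runs free (0.25 N) up to the stop at the pointer, where it stands 339 mm above the bench; more than 25 N there would bend the pointer.
- iron: The larger stirrup iron, bare steel, loose, upright on its tread, 36 x 120 x 132 mm, of unknown weight, 165 to 610 g. Origin: middle of the underside; z up, y along the tread, x through the bow. On top a square eye frame, 40 wide (y), 9 thick (x), from 97 to 132 mm high, hole 26 wide x 20 high. Grip the frame's upright sides across y from above, fingertips not under 97 mm (branches).
- iron_eye (a point): Middle of the underside of the eye's top bar (8 mm thick): 123 mm above the iron's origin. It comes to rest on hook_bight, the wire passing through the eye along the iron's x (either way round).
- small_iron: The smaller stirrup iron, of the same form, 36 x 96 x 110 mm, origin in the middle of the underside: to be left alone.

How it is judged:
By the outcome, as a careful person would: the job done as asked, in the order asked, and still so for the second after the job is handed in, with the robot touching nothing.
It also fails if it takes over 72 s, if anything falls off the work surface, if the arm or the gripper's body presses on something with over 40 N, if the wrist force passes 120 N, or if a joint passes its speed limit or range.

## Robot

A 6-joint arm with a two-finger parallel gripper is mounted at the origin on a cart in front of the work surface, level with it; the furniture and walls round the work are solid. World frame = base frame: x ahead of the robot, y to its left, z up, the work surface at z = 0. Lengths are in m, angles in rad, forces in N, time in s.
With the tool pointing down it reaches from about 0.375 to 0.925 m from the base axis. Payload 5.7 kg.
Tool frame: the origin (TCP) lies midway between the tips of the shut fingers; the grasp point (between the pads) lies 19 mm behind it; z points along the fingers, y is the line along which they close (so a half turn about z gives the same grasp; the last joint's range is limited). The gripper opens to 88 mm and grips with 3 to 60 N. Pads are 20 mm wide; open, the fingers measure 115 mm over their backs; the gripper's body (75 mm by 178 mm) begins 61 mm behind the grasp point.
Start: joints at [1.031, 0.359, 1.51, -0, 1.272, -0.115], TCP at [0.247, 0.547, 0.223] pointing down, gripper open.
Joint ranges: [-2.97, 2.97], [-1.01, 2.36], [0.21, 2.38], [-0.96, 4.11], [0.2, 2.71], [-2.98, 2.98]. Speed limits (rad/s): [2.39, 2.39, 3.14, 3.14, 3.14, 3.14].

## Interface

Orientations are given as [roll, pitch, yaw] about the fixed x, y, z axes, in that order (R = Rz(yaw) Ry(pitch) Rx(roll)).
In Python, from cell import ctrl, hand, planner, get_obs, optics, order, models gives the robot as it stands. Calls block until the motion is done:
- ctrl.movep(position, orientation): joint-space move of the TCP to a pose.
- ctrl.line_to(position, frame=None, max_speed=0.15, contact_N=None): straight line of the TCP; frame=None keeps the orientation; max_speed is the mean speed in m/s. With contact_N (N) it stops when the force on the tool has changed by that much, and returns True; else False.
- ctrl.goto_joints(angles): joint-space move.
- hand.set_gripper(opening): finger opening in m; the grip force is fixed at half the most; returns when the fingers have stopped.
- ctrl.pause(seconds).
- planner.ik(position, orientation): joint angles nearest the present ones, or None.
- get_obs(): the state.
- optics.camera(name): name is "scene" or "top"; returns a dict with "image" (384x512x3 uint8, red, green, blue), "z_map" (384x512 float32, m along the optical axis (not along the pixel's ray), 0 where there is no reading), "fov_y" (degrees; the focal length in pixels is half the picture's height over the tangent of half this angle, whatever the lens; pixels are square), "cx", "cy" (the principal point, pixels), "dist" ([k1, k2, p1, p2, k3] as OpenCV has them; the pictures are not rectified), "world_to_cam" (4x4, takes a point from world to camera coordinates). Camera axes: x right, y up, looking along -z (the intrinsics and any distortion apply to the point x, -y, -z); pixel columns grow to the right and rows downward; lengths in m; the calibration is good to about 2 mm. A picture is of the moment at which its call begins.
A pose or a line that the arm cannot do raises ctrl.PlanningError and nothing moves.
- order.job_done(): hands the job in; it is judged then, once.
Trained networks look in a picture, given as the dict that the camera call returned (one of the last four; its "shot" number tells which), for a name from the list of things; names that differ only in an ending like _2 or _b are one class to them, and where a whole thing is asked for, a point or a joint stands for the part that bears it (a point fixed in the world has none). Each returns a list of dicts, best first, with "score" (0 to 1); they miss things now and then, are a little off and sometimes report something else, mostly with a low value. They report only what shows in the picture. A call takes as long as a camera call.
- models.look_for(thing, picture): "rect" ([left, top, right, bottom] as shares, 0 to 1, of the picture: columns of its width, rows of its height, round what is visible of it).
The state is a dict: "time": time; "joint_positions": joint angles; "qd": joint speeds; "joint_efforts": joint torques, N m; "eef_pos": TCP position; "orientation": TCP orientation; "force": force on the tool from outside, world axes, zero at the start; "moment": the same for the moment, N m; "finger_gap": finger opening in m; "grip_force": force on a finger pad.
Only numpy, scipy, OpenCV 4.12 (cv2) and the standard library are available. Lean on these libraries where they do the work, as an engineer would, in place of code of your own. Each camera call takes 0.05 s, during which the arm holds its last target. There are 200 camera calls.

## Working session

There is one attempt and no reset: what is moved stays moved. The work goes in short steps, each a Python script; the robot and the scene stay as the last script left them, time stands still between calls to the robot, and variables do not carry over. Pictures are saved under pics/ and viewed, at most 10 in all, crops included, and the job is handed in when it is done.

```bash
mkdir -p pics; ls
cat > h.py <<'E'
import numpy as np, cv2
from cell import ctrl, hand, planner, get_obs, optics, order, models
def cloud(p):
    h,w=p["z_map"].shape; f=h/2/np.tan(np.radians(p["fov_y"])/2)
    K=np.array([[f,0,p["cx"]],[0,f,p["cy"]],[0,0,1.]])
    u,v=np.meshgrid(np.arange(w),np.arange(h))
    n=cv2.undistortPoints(np.stack([u,v],-1).reshape(-1,1,2).astype(float),K,np.array(p["dist"],float)).reshape(h,w,2)
    z=p["z_map"]; c=np.stack([n[...,0]*z,-n[...,1]*z,-z,np.ones_like(z)],-1)
    W=c@np.linalg.inv(np.array(p["world_to_cam"])).T
    W=W[...,:3].copy(); W[z==0]=np.nan
    return W
E
python3 - <<'E'
from h import *
o=[]
for n in("scene","top"):
    p=optics.camera(n); o.append(p["image"]); W=cloud(p)
    np.savez(f"{n}.npz",W=W,im=p["image"])
    print(n,p["fov_y"],p["dist"],np.round(np.linalg.inv(p["world_to_cam"])[:3],2).tolist())
    for t in("scale","marker_knob","hook_bight","hook_tip","iron","small_iron","iron_eye","marker_index"):
        for r in models.look_for(t,p)[:2]:
            l,tp,rr,b=np.array(r["rect"])*[512,384,512,384]
            q=W[int(tp):int(b)+1,int(l):int(rr)+1].reshape(-1,3)
            print(t,round(r["score"],2),np.round([l,tp,rr,b]),np.round(np.nanmedian(q,0),3))
    cv2.imwrite(f"pics/{n}.png",p["image"][...,::-1])
print(get_obs()["time"])
E
```

```text
pics
scene 56.621377260042436 [-0.07239919  0.          0.          0.          0.        ] [[0.82, 0.23, -0.51, 0.02], [-0.57, 0.33, -0.76, -0.75], [-0.01, 0.91, 0.41, 0.62]]
scale 0.86 [287. 180. 362. 321.] [ 0.639 -0.218  0.01 ]
hook_bight 0.3 [177. 191. 205. 239.] [ 0.473  0.294 -0.001]
hook_tip 0.17 [340. 180. 346. 194.] [ 0.64  -0.23   0.276]
iron 0.82 [177. 193. 205. 238.] [ 0.476  0.299 -0.001]
small_iron 0.75 [218. 220. 246. 259.] [0.508 0.065 0.002]
iron_eye 0.89 [179. 195. 204. 235.] [ 0.471  0.291 -0.001]
marker_index 0.68 [337. 182. 346. 191.] [ 0.642 -0.227  0.273]
top 48.3467051055259 [-0.09040333  0.          0.          0.          0.        ] [[0.01, 0.98, -0.19, 0.34], [-1.0, 0.01, -0.01, -0.01], [-0.01, 0.19, 0.98, 1.17]]
scale 0.83 [320. 117. 376. 216.] [ 0.616 -0.244  0.01 ]
marker_knob 0.46 [356. 123. 366. 129.] [ 0.644 -0.231  0.288]
hook_bight 0.67 [360. 140. 380. 193.] [ 0.613 -0.317  0.004]
hook_tip 0.46 [360. 140. 379. 195.] [ 0.608 -0.312  0.008]
iron 0.94 [144. 220. 191. 235.] [0.441 0.23  0.007]
small_iron 0.96 [222. 196. 261. 225.] [0.49  0.035 0.   ]
marker_index 0.75 [360. 139. 378. 193.] [ 0.613 -0.312  0.008]
0.9
```

Run:
```python
import cv2,numpy as np
a=cv2.imread("pics/scene.png")[150:340,150:400];b=cv2.imread("pics/top.png")[90:260,120:400]
a=cv2.resize(a,(395,300));b=cv2.resize(b,(494,300))
cv2.imwrite("pics/a.png",np.vstack([cv2.resize(a,(395,300)),cv2.resize(b,(395,240))]))
cv2.imwrite("pics/a.png",np.vstack([cv2.resize(cv2.imread("pics/scene.png")[160:330,160:400],None,fx=2,fy=2)[:300],cv2.resize(cv2.imread("pics/top.png")[100:250,140:380],None,fx=2,fy=2)]))
for n in("scene","top"):
    d=np.load(n+".npz");W=d["W"]
    def s(name,m):
        q=W[m]; print(n,name,len(q),*(np.round(f(q,0),4) for f in (np.mean,np.min,np.max))) if len(q) else None
        if len(q)>5:
            c,sz,an=cv2.minAreaRect(q[:,:2].astype(np.float32)); print("  rect",np.round(c,4),np.round(sz,4),an)
    X,Y,Z=W[...,0],W[...,1],W[...,2]
    s("iron",(Z>.02)&(Y>.12)&(Y<.36)&(X>.3)&(X<.6)&(Z<.15))
    s("ironeye",(Z>.1)&(Y>.12)&(Y<.36)&(X>.3)&(X<.6)&(Z<.15))
    s("small",(Z>.02)&(Y<.12)&(Y>-.05)&(X>.4)&(X<.6)&(Z<.13))
    s("foot",(Z>.006)&(Z<.017)&(Y<-.1)&(Y>-.4)&(X>.5)&(X<.8))
    s("coltop",(Z>.235)&(Z<.255)&(Y<-.1)&(Y>-.4)&(X>.5)&(X<.8))
    s("knob",(Z>.258)&(Z<.35)&(Y<-.1)&(Y>-.4)&(X>.5)&(X<.8))
    s("hook",(Z>.19)&(Z<.232)&(Y<-.1)&(Y>-.45)&(X>.45)&(X<.8))
```

```text
scene iron 191 [0.4427 0.2301 0.0788] [0.4352 0.177  0.0204] [0.5996 0.2931 0.1315]
  rect [0.5101 0.2471] [0.1618 0.1142] 9.834598541259766
scene ironeye 62 [0.4416 0.2345 0.1153] [0.4362 0.216  0.1001] [0.4488 0.2566 0.1315]
  rect [0.4425 0.2361] [0.011  0.0405] 3.3841123580932617
scene small 238 [0.4899 0.0356 0.0687] [0.4566 0.0009 0.0203] [0.5771 0.0808 0.1089]
  rect [0.5197 0.0384] [0.1206 0.0745] 5.134094715118408
scene foot 1967 [ 0.5781 -0.265   0.01  ] [ 0.5001 -0.3339  0.006 ] [ 0.7963 -0.1015  0.017 ]
  rect [ 0.6259 -0.2487] [0.2856 0.2169] 22.16457748413086
scene coltop 254 [ 0.6402 -0.2475  0.2427] [ 0.6219 -0.2751  0.235 ] [ 0.6715 -0.2103  0.2541]
  rect [ 0.6445 -0.2429] [0.0416 0.0595] 14.717548370361328
scene knob 84 [ 0.6392 -0.2325  0.2794] [ 0.631  -0.2394  0.2584] [ 0.6503 -0.2236  0.2899]
  rect [ 0.6407 -0.2315] [0.0157 0.0193] 89.63556671142578
scene hook 468 [ 0.6181 -0.2562  0.2139] [ 0.5009 -0.2775  0.1902] [ 0.666  -0.219   0.2319]
  rect [ 0.5826 -0.2476] [0.1654 0.0538] 2.1509952545166016
top iron 198 [0.4412 0.2248 0.0911] [0.3344 0.1215 0.0202] [0
[... 270 characters left out ...]
00e-04 2.020e-02] [0.5779 0.0777 0.113 ]
  rect [0.5139 0.0653] [0.0954 0.0908] 48.95517349243164
top foot 2425 [ 0.5825 -0.2536  0.0105] [ 0.5001 -0.3446  0.006 ] [ 0.7998 -0.1011  0.017 ]
  rect [ 0.6499 -0.2229] [0.2429 0.2999] 89.8666763305664
top coltop 381 [ 0.6433 -0.2413  0.2446] [ 0.5043 -0.2775  0.2351] [ 0.6728 -0.2098  0.2544]
  rect [ 0.586  -0.2577] [0.1681 0.0589] 14.64992904663086
top knob 84 [ 0.6434 -0.2301  0.2869] [ 0.6348 -0.2411  0.2732] [ 0.6542 -0.2215  0.2937]
  rect [ 0.6446 -0.2312] [0.0184 0.0199] 29.927907943725586
top hook 291 [ 0.6006 -0.2463  0.2185] [ 0.5079 -0.2775  0.1903] [ 0.6571 -0.2117  0.2317]
  rect [ 0.592  -0.2632] [0.1609 0.0526] 24.803028106689453
```

View pics/a.png

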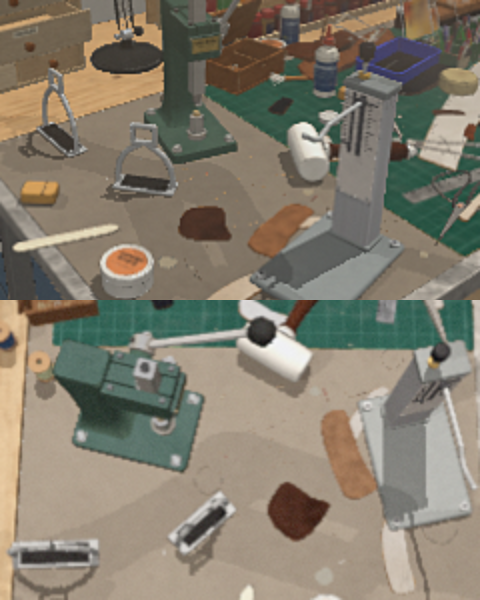

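The crop shows the larger iron at top-view full pixels (167,227), the small iron at (241,212), and the scale at upper right with its knob at (360,126). The hook wire runs at (360–380,140–195). Next I fit the scale frame and check for obstacles.

Run:
```python
import numpy as np
a=np.radians(14.7);ux=np.array([np.cos(a),np.sin(a)]);uy=np.array([-ux[1],ux[0]])
c=np.array([.6445,-.2429])-.018*ux
for n in("scene","top"):
    W=np.load(n+".npz")["W"].reshape(-1,3);W=W[~np.isnan(W[:,0])]
    S=np.c_[(W[:,:2]-c)@ux,(W[:,:2]-c)@uy,W[:,2]]
    print(n,"col")
    m=(S[:,2]>.238)&(S[:,2]<.253)&(abs(S[:,1])<.05)&(S[:,0]>-.03)&(S[:,0]<.06);print(np.percentile(S[m],[2,50,98],axis=0).round(4).tolist())
    for lo,hi in((.256,.268),(.268,.30)):
        m=(S[:,2]>lo)&(S[:,2]<hi)&(abs(S[:,1])<.05)&(abs(S[:,0])<.06);print("knob/rod",m.sum(),np.percentile(S[m],[2,50,98],axis=0).round(4).tolist())
    for d in range(-140,0,10):
        m=(abs(S[:,0]-d/1e3)<.005)&(abs(S[:,1])<.05)&(S[:,2]>.17)&(S[:,2]<.26)
        if m.any():print(d,m.sum(),np.median(S[m],0).round(4),S[m][:,2].max().round(4))
    m=(abs(S[:,2]-.012)<.004)&(S[:,0]>-.16)&(S[:,0]<.06)&(abs(S[:,1])<.075);print("foot",np.percentile(S[m],[1,99],axis=0).round(3).tolist())
    for y in np.arange(-.5,.6,.1):
        r=[]
        for x in np.arange(.2,1,.1):
            m=(W[:,0]>=x)&(W[:,0]<x+.1)&(W[:,1]>=y)&(W[:,1]<y+.1);r.append(int(1000*W[m][:,2].max()) if m.any() else -1)
        print("y%.1f"%y,r)
```

```text
scene col
[[-0.0015, -0.0284, 0.2386], [0.013, -0.0029, 0.2436], [0.0371, 0.0274, 0.2502]]
knob/rod 12 [[0.0159, 0.0094, 0.2572], [0.0192, 0.0126, 0.2622], [0.0222, 0.0164, 0.2673]]
knob/rod 73 [[0.0098, 0.0042, 0.2718], [0.0137, 0.0107, 0.2827], [0.0256, 0.0203, 0.2898]]
-130 5 [-0.1284  0.0044  0.2316] 0.2328
-120 11 [-0.1224  0.0032  0.2286] 0.233
-110 7 [-0.1107  0.0019  0.2187] 0.2242
-100 5 [-0.0962  0.0022  0.216 ] 0.2163
-90 10 [-0.0899  0.003   0.2169] 0.2192
-80 13 [-0.0808  0.0023  0.2215] 0.2255
-70 8 [-0.0714  0.002   0.2241] 0.2258
-60 9 [-0.0593  0.0008  0.2244] 0.226
-50 7 [-0.0486  0.0016  0.224 ] 0.2258
-40 6 [-0.0399  0.0003  0.2253] 0.2261
-30 5 [-0.0314  0.001   0.2254] 0.2267
-20 7 [-0.0203  0.0016  0.2252] 0.2264
-10 21 [-0.007   0.0007  0.2245] 0.2292
foot [[-0.136, -0.056, 0.008], [0.039, 0.06, 0.015]]
y-0.5 [-1, -1, -1, -1, -1, -1, -1, -1]
y-0.4 [1, 1, 8, 16, 10, 9, 7, 11]
y-0.3 [1, 3, 17, 232, 289, 11, 12, 9]
y-0.2 [0, 33, 3, 13, 43, 45, 31, 9]
y-0.1 [4, 31, 3, 4, 358, 52, 8, 8]
y-0.0 [5, 19, 108, 228, 311, 4, 13, 141]
y0.1 [0, 19, 79, 216, 271, 628, 628, 1
[... 254 characters left out ...]
91, 0.2505]]Traceback (most recent call last):
  File "<stdin>", line 10, in <module>
    return _quantile_unchecked(
        a, q, axis, out, overwrite_input, method, keepdims, weights)
    return _ureduce(a,
                    func=_quantile_ureduce_func,
    ...<5 lines>...
                    overwrite_input=overwrite_input,
                    method=method)
    r = func(a, **kwargs)
    result = _quantile(arr,
                       quantiles=q,
    ...<2 lines>...
                       out=out,
                       weights=wgt)
    slices_having_nans = np.isnan(arr[-1, ...])
                                  ~~~^^^^^^^^^
IndexError: index -1 is out of bounds for axis 0 with size 0
```

```bash
cat >> h.py <<'E'
A=np.radians(14.7);ux=np.array([np.cos(A),np.sin(A)]);uy=np.array([-ux[1],ux[0]])
C=np.array([.6445,-.2429])-.018*ux
def sw(x,y,z): return [*(C+x*ux+y*uy),z]
def st(m=""):
    o=get_obs();print(m,"t%.2f"%o["time"],np.round(o["eef_pos"],4),"F",np.round(o["force"],2),"gap%.4f"%o["finger_gap"],"grip%.1f"%o["grip_force"]);return o
def knob():
    p=optics.camera("top");W=cloud(p).reshape(-1,3);W=W[~np.isnan(W[:,0])]
    S=np.c_[(W[:,:2]-C)@ux,(W[:,:2]-C)@uy,W[:,2]]
    m=(abs(S[:,0]-.02)<.02)&(abs(S[:,1]-.0125)<.02)&(S[:,2]>.27)
    return S[m]
E
python3 - <<'E'
from h import *
o=st();print(o["orientation"])
for y in(A,A-np.pi):
    for P in(sw(.02,.0125,.35),sw(.02,.0125,.265),sw(-.1,.002,.195),sw(-.16,.002,.22)):
        q=planner.ik(P,[np.pi,0,y]);print(y,None if q is None else np.round(q,2))
for y in(.056,.056-np.pi):
    q=planner.ik([.4427,.2362,.102],[np.pi,0,y]);print(y,None if q is None else np.round(q,2))
E
```

```text
t0.90 [0.2473 0.5466 0.2227] F [ 0.55 -0.21  0.13] gap0.0874 grip0.0
[-3.14156457e+00 -3.12668055e-05  2.71678674e+00]
0.2565634000431664 [-0.44  0.41  1.13 -0.    1.61  0.87]
0.2565634000431664 [-0.44  0.45  1.26 -0.    1.43  0.87]
0.2565634000431664 [-0.59  0.38  1.55 -0.    1.21  0.73]
0.2565634000431664 [-0.67  0.29  1.62 -0.    1.23  0.64]
-2.8850292535466266 [-0.44  0.41  1.13  0.    1.61 -2.27]
-2.8850292535466266 [-0.44  0.45  1.26  0.    1.43 -2.27]
-2.8850292535466266 [-0.59  0.38  1.55  0.    1.21 -2.42]
-2.8850292535466266 [-0.67  0.29  1.62  0.    1.23 -2.5 ]
0.056 [ 0.35  0.37  1.85 -0.    0.92  1.87]
-3.085592653589793 [ 0.35  0.37  1.85  0.    0.92 -1.27]
```

Run:
```python
from h import *
R=[np.pi,0,A]
ctrl.movep([.36,.36,.42],[np.pi,0,.5]);st()
ctrl.movep([.48,-.1,.42],R);st()
ctrl.movep(sw(.02,.0125,.36),R);st()
hand.set_gripper(.05)
print(ctrl.line_to(sw(.02,.0125,.268),max_speed=.1,contact_N=6));ctrl.pause(.2);st()
p=optics.camera("scene");cv2.imwrite("pics/k.png",cv2.resize(p["image"][130:280,260:400,::-1],None,fx=4,fy=4))
```

```text
t2.51 [0.3598 0.3601 0.4196] F [-0.45 -0.5   0.17] gap0.0878 grip0.0
 t4.24 [ 0.4801 -0.0991  0.42  ] F [-0.18  0.19  0.48] gap0.0878 grip0.0
 t5.12 [ 0.6429 -0.2292  0.3606] F [ 0.41 -0.11  0.23] gap0.0879 grip0.0
False
 t7.13 [ 0.6436 -0.2305  0.2688] F [ 0.13  0.14 -0.39] gap0.0498 grip0.0
```

View pics/k.png

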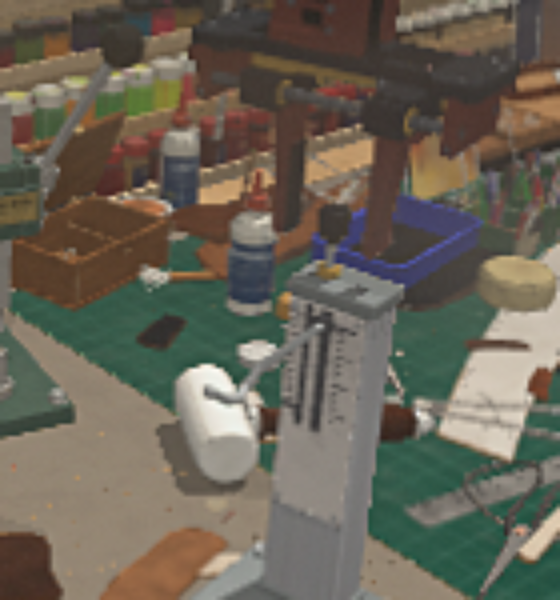

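The image shows the knob at crop pixel (335,222), midway between the fingertips at (290,230) and (385,255). I close and pull.

Run:
```python
from h import *
hand.set_gripper(.012);o=st("grip")
p=list(o["eef_pos"])
z0=p[2]
print(ctrl.line_to([p[0],p[1],z0+.045],max_speed=.03,contact_N=3));st()
print(ctrl.line_to([p[0],p[1],z0+.070],max_speed=.012,contact_N=3));o=st("stop")
ctrl.pause(.3);o=st("held")
```

```text
grip t7.78 [ 0.6435 -0.2311  0.2681] F [-0.16 -3.3   0.05] gap0.0191 grip30.0
False
 t9.43 [ 0.6435 -0.231   0.313 ] F [ 0.98 -4.62  1.11] gap0.0193 grip30.0
True
stop t10.59 [ 0.6434 -0.2314  0.3253] F [ 1.15 -0.77  0.62] gap0.0189 grip30.0
held t10.89 [ 0.6434 -0.2316  0.325 ] F [0.65 2.17 0.68] gap0.0195 grip30.0
```

Run:
```python
from h import *
def F(n=15):
    r=[]
    for _ in range(n): ctrl.pause(.01); r.append(get_obs()["force"])
    return np.mean(r,0)
S=knob();print("knob top",len(S),np.percentile(S[:,2],[50,90,98]))
p=list(get_obs()["eef_pos"]);z=p[2];f0=F();print(f0)
for i in range(1,9):
    ctrl.line_to([p[0],p[1],z+.0007*i],max_speed=.01);f=F();print(i,np.round(get_obs()["eef_pos"][2],4),np.round(f,2))
    if f[2]<-3.0: break
st()
```

```text
knob top 574 [0.74538619 0.74753104 0.74822029]
[ 1.84734341  2.77907397 -0.07849224]
1 0.3257 [ 1.57  2.08 -0.19]
2 0.3259 [ 2.56  1.42 -4.22]
 t11.82 [ 0.6433 -0.2316  0.3259] F [ 3.44  2.11 -5.08] gap0.0192 grip30.0
```

Run:
```python
from h import *
hand.set_gripper(.06);o=st()
p=list(o["eef_pos"])
ctrl.line_to([p[0],p[1],.40],max_speed=.15)
ctrl.movep([.48,-.05,.42],[np.pi,0,A])
pic=optics.camera("scene");W=cloud(pic).reshape(-1,3)
S=np.c_[(W[:,:2]-C)@ux,(W[:,:2]-C)@uy,W[:,2]]
m=(abs(S[:,0]-.02)<.02)&(abs(S[:,1]-.0125)<.02)&(S[:,2]>.31)&(S[:,2]<.37);print(m.sum(),np.percentile(S[m],[2,50,98],axis=0).round(4))
cv2.imwrite("pics/k2.png",cv2.resize(pic["image"][130:280,260:400,::-1],None,fx=4,fy=4,interpolation=cv2.INTER_CUBIC))
hand.set_gripper(.088)
ctrl.movep([.4427,.2362,.30],[np.pi,0,.056]);st()
ctrl.line_to([.4427,.2362,.16],max_speed=.15)
ctrl.pause(.2)
pic=optics.camera("scene")
cv2.imwrite("pics/i.png",cv2.resize(pic["image"][140:260,130:270,::-1],None,fx=4,fy=4))
st()
```

```text
t12.61 [ 0.6433 -0.2317  0.3264] F [ 0.61 -0.33 -0.22] gap0.0600 grip0.0
97 [[0.0098 0.0043 0.3118]
 [0.0155 0.0115 0.3366]
 [0.023  0.0215 0.347 ]]
 t16.08 [0.4434 0.2357 0.3005] F [0.81 0.01 0.17] gap0.0879 grip0.0
 t17.42 [0.4432 0.2364 0.1607] F [0.74 1.12 0.46] gap0.0881 grip0.0
```

View pics/k2.png

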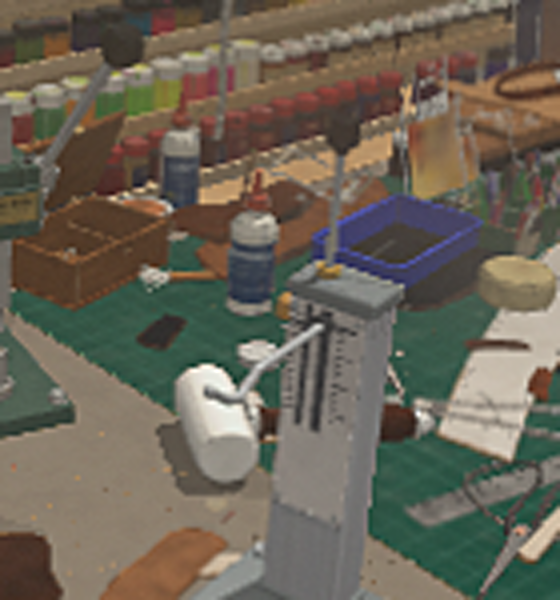

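View pics/i.png

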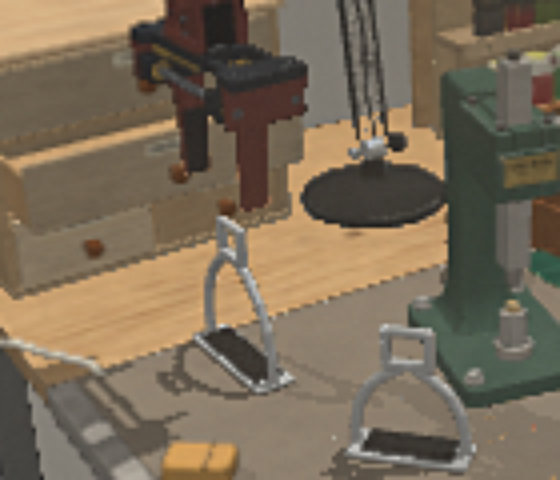

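Knob stands at its zero height (top 0.347). The picture shows the open fingers above the iron's eye at (230,240). Now I pick it up.

```bash
cat >> h.py <<'E'
def F(n=20):
    r=[]
    for _ in range(n): ctrl.pause(.01); r.append(get_obs()["force"])
    return np.mean(r,0)
E
python3 - <<'E'
from h import *
print("bare",F(30))
print(ctrl.line_to([.4427,.2362,.104],max_speed=.08,contact_N=8));st()
hand.set_gripper(.03);o=st("grip")
p=o["eef_pos"]
ctrl.line_to([p[0],p[1],.30],max_speed=.12);st()
ctrl.movep([.46,-.03,.33],[np.pi,0,A])
ctrl.movep(sw(-.175,.002,.26),[np.pi,0,A]);ctrl.pause(.3)
print("loaded",F(30));st()
W=cloud(optics.camera("scene"));pic=optics.camera("scene");W=cloud(pic)
np.savez("l.npz",W=W,im=pic["image"])
cv2.imwrite("pics/l.png",cv2.resize(pic["image"][150:320,220:370,::-1],None,fx=3.5,fy=3.5))
E
```

```text
bare [-0.14492216  0.20073019  0.01784842]
False
 t18.52 [0.443  0.2363 0.1042] F [ 0.49  0.19 -0.28] gap0.0876 grip0.0
grip t19.32 [0.4427 0.2363 0.104 ] F [ 0.43  0.6  -0.82] gap0.0398 grip30.0
 t21.10 [0.4423 0.2361 0.2993] F [ 1.04 -0.4  -0.64] gap0.0398 grip30.0
loaded [-0.03938395  0.09455795 -1.58427259]
 t23.74 [ 0.4574 -0.2898  0.2601] F [-0.21 -0.08 -2.18] gap0.0400 grip30.0
```

View pics/l.png

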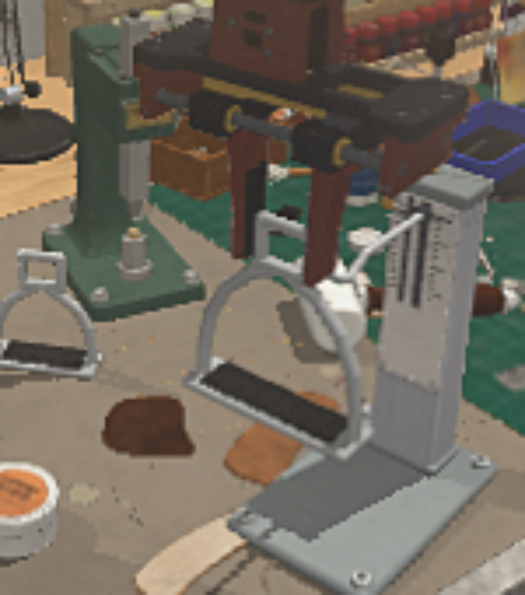

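The iron hangs upright in the grip, its eye at (280,235), just out in front of the hook tip at (340,270). I check the eye's place, then slide it over the hook.

Run:
```python
from h import *
W=np.load("l.npz")["W"].reshape(-1,3)
S=np.c_[(W[:,:2]-C)@ux,(W[:,:2]-C)@uy,W[:,2]]
m=(abs(S[:,0]+.175)<.02)&(abs(S[:,1])<.012)&(S[:,2]>.2)&(S[:,2]<.31)
q=S[m];q=q[q[:,2].argsort()];print(q.round(4).tolist())
```

```text
[[-0.1768, -0.009, 0.2455], [-0.1776, -0.0118, 0.247], [-0.1776, -0.007, 0.2475], [-0.1771, -0.0042, 0.2485], [-0.1773, -0.0115, 0.249], [-0.176, -0.0082, 0.2495], [-0.1765, 0.0107, 0.2496], [-0.1797, -0.0106, 0.2498], [-0.1771, -0.0017, 0.2499], [-0.1786, -0.0075, 0.2504], [-0.1765, 0.0083, 0.2505], [-0.1771, 0.0008, 0.2513], [-0.1779, -0.0116, 0.2517], [-0.1762, 0.0111, 0.2517], [-0.1788, -0.0051, 0.252], [-0.1776, -0.0067, 0.252], [-0.1772, -0.0088, 0.2526], [-0.1785, 0.0047, 0.2527], [-0.1782, -0.0023, 0.2529], [-0.1785, 0.0024, 0.2536], [-0.1782, -0.0046, 0.2538], [-0.178, -0.0116, 0.254], [-0.1768, -0.0013, 0.2542], [-0.1787, 0.0071, 0.2543], [-0.1783, -0.007, 0.2547], [-0.1768, 0.0036, 0.2547], [-0.1772, -0.0087, 0.2549], [-0.1783, 0.005, 0.2549], [-0.1796, -0.0007, 0.2553], [-0.1752, -0.0002, 0.2554], [-0.168, -0.0026, 0.2555], [-0.1769, -0.0108, 0.2555], [-0.1767, 0.0013, 0.2556], [-0.1789, 0.0095, 0.2558], [-0.1751, 0.0048, 0.2558], [-0.178, -0.0043, 0.2559], [-0.178, 0.0077, 0.256], [-0.1769, 0.006, 0.2562], [-0.1728, 0.0064, 0.2566], [-0.169, 0.0016, 0.2567], [-0.178, -0.
[... 1075 characters left out ...]
-0.1773, -0.0068, 0.2837], [-0.1753, 0.0039, 0.2837], [-0.1766, -0.0016, 0.2838], [-0.1744, 0.0022, 0.2839], [-0.177, -0.0089, 0.2843], [-0.178, 0.0117, 0.2844], [-0.176, -0.0105, 0.2844], [-0.1709, -0.0049, 0.2849], [-0.1771, -0.0042, 0.285], [-0.1738, 0.005, 0.285], [-0.1777, 0.0095, 0.285], [-0.1765, 0.008, 0.285], [-0.176, -0.0058, 0.285], [-0.1756, 0.0062, 0.2852], [-0.1706, 0.0001, 0.2853], [-0.1754, -0.0008, 0.2853], [-0.1751, 0.0113, 0.2856], [-0.1745, -0.0095, 0.2857], [-0.1748, -0.0027, 0.2857], [-0.1726, 0.0011, 0.2858], [-0.1742, 0.0096, 0.2858], [-0.1762, -0.0082, 0.2859], [-0.1748, -0.005, 0.2865], [-0.1729, 0.0057, 0.2866], [-0.1742, 0.0072, 0.2866], [-0.1752, 0.0018, 0.2866]]
```

Run:
```python
from h import *
print(ctrl.line_to(sw(-.175,.001,.222),max_speed=.08))
ctrl.pause(.2);print("loaded",F(50))
print(ctrl.line_to(sw(-.132,.001,.222),max_speed=.05,contact_N=4));st()
print(ctrl.line_to(sw(-.102,.001,.204),max_speed=.03,contact_N=4));st()
ctrl.pause(.2);print("loaded",F(50))
pic=optics.camera("scene")
cv2.imwrite("pics/m.png",cv2.resize(pic["image"][150:320,220:370,::-1],None,fx=3.5,fy=3.5))
st()
```

```text
False
loaded [ 0.05037781  0.03718502 -1.64642596]
False
 t26.09 [ 0.4989 -0.28    0.2219] F [-0.23  0.52 -2.16] gap0.0403 grip30.0
False
 t27.41 [ 0.5281 -0.2725  0.2041] F [ 0.71  0.83 -1.  ] gap0.0399 grip30.0
loaded [ 0.05663172  0.01781145 -1.65615493]
 t28.07 [ 0.5282 -0.2724  0.204 ] F [ 0.01  0.17 -1.84] gap0.0398 grip30.0
```

View pics/m.png

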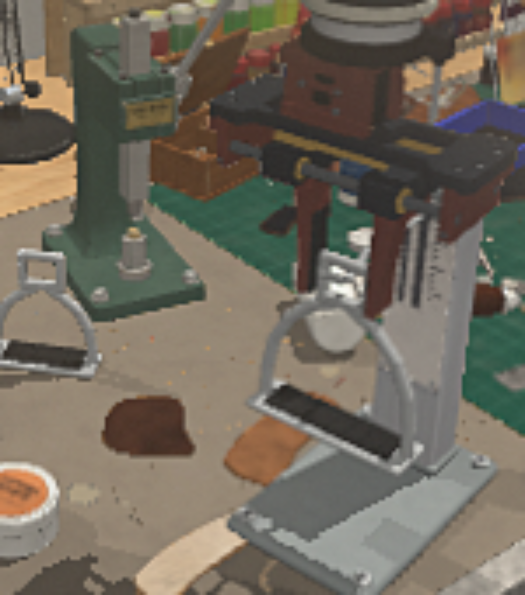

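The wire passes through the eye (crop about (340,275)), with no contact force. Now I ease it down.

Run:
```python
from h import *
d=[]
for z in (.200,.1965,.194,.192,.190):
    ctrl.line_to(sw(-.102,.001,z),max_speed=.006);ctrl.pause(.5)
    f=F(50);e=get_obs()["eef_pos"][2];d.append((e,*f));print(np.round(d[-1],4))
    if f[2]>-.3:break
st()
```

```text
[ 0.2     0.0264  0.1339 -1.5955]
[ 0.1965  0.236  -0.0578 -1.1429]
[ 0.194   0.1133 -0.0813 -0.7857]
[ 0.192  -0.0041 -0.1412 -0.6094]
[ 0.19    0.1063 -0.0128 -0.405 ]
 t35.74 [ 0.5282 -0.2724  0.19  ] F [ 0.14  1.26 -0.36] gap0.0400 grip30.0
```

Run:
```python
from h import *
for z in (.1884,.1876):
    ctrl.line_to(sw(-.102,.001,z),max_speed=.004);ctrl.pause(.4)
    f=F(120);e=get_obs()["eef_pos"][2];print(np.round([e,*f,e+f[2]/120],4))
st()
```

```text
[ 0.1884  0.1473 -0.0622 -0.1562  0.1871]
[ 0.1876  0.1741 -0.0618 -0.1221  0.1866]
 t39.44 [ 0.5282 -0.2724  0.1876] F [ 0.47 -0.6   0.1 ] gap0.0400 grip30.0
```

Run:
```python
from h import *
ctrl.line_to(sw(-.102,.001,.1872),max_speed=.004);ctrl.pause(.4)
hand.set_gripper(.046);ctrl.pause(.5);hand.set_gripper(.08);ctrl.pause(.3);st("open");print(F(40))
ctrl.line_to(sw(-.102,.001,.30),max_speed=.06);st()
ctrl.line_to(sw(-.16,.1,.36),max_speed=.15)
ctrl.movep([.42,.05,.42],[np.pi,0,A]);ctrl.pause(1)
pic=optics.camera("scene");st()
cv2.imwrite("pics/n.png",cv2.resize(pic["image"][150:320,220:370,::-1],None,fx=3.5,fy=3.5))
W=cloud(pic).reshape(-1,3);S=np.c_[(W[:,:2]-C)@ux,(W[:,:2]-C)@uy,W[:,2]]
m=(abs(S[:,0]-.02)<.02)&(abs(S[:,1]-.0125)<.02)&(S[:,2]>.28)&(S[:,2]<.37);print(m.sum(),np.percentile(S[m],[2,50,98],axis=0).round(4))
m=(abs(S[:,0]+.1)<.012)&(abs(S[:,1])<.012)&(S[:,2]>.18)&(S[:,2]<.24);print("eye",m.sum(),np.percentile(S[m],[2,50,98],axis=0).round(4))
```

```text
open t41.95 [ 0.5282 -0.2724  0.1872] F [ 0.07  0.39 -0.68] gap0.0801 grip0.0
[-0.13391281 -0.08076208 -0.02698601]
 t44.32 [ 0.528  -0.2723  0.2997] F [ 0.02  0.04 -0.55] gap0.0798 grip0.0
 t47.37 [0.42 0.05 0.42] F [-0.41  0.22  0.74] gap0.0799 grip0.0
112 [[0.0092 0.0042 0.2839]
 [0.0161 0.0119 0.3229]
 [0.0258 0.0219 0.3348]]
eye 81 [[-0.1077 -0.0115  0.1808]
 [-0.1027  0.0007  0.2058]
 [-0.0968  0.0113  0.214 ]]
```

View pics/n.png

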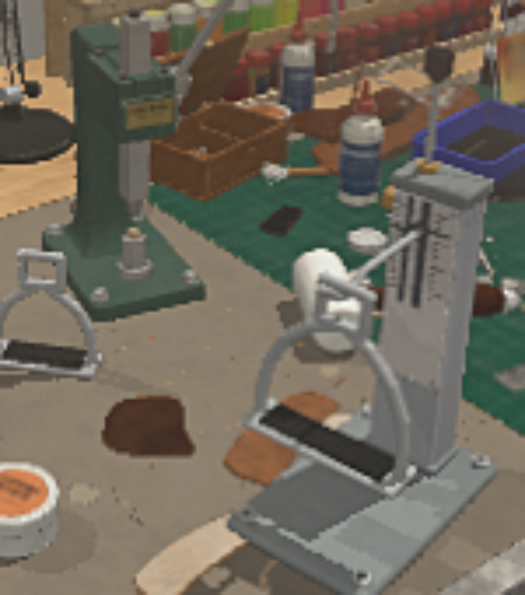

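The iron hangs by its eye on the hook (crop (345,285)). The marker knob has dropped about 12 mm, which fits the roughly 1.65 N I felt at the wrist, and the small iron is untouched.

```bash
python3 -c "
from h import *
print(order.job_done());st()"
```

```text
the job is handed in; nothing more can be done
None
the job is handed in; nothing more can be done
```

The marker was pulled up to zero, and the larger iron now hangs still on the hook, with the drag marker about 12 mm down (roughly 1.65 N, or 168 g); the small iron was left alone, and the job is handed in.

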